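# Draw the rolling pin out of the half-covered utensil box

## Task

The rolling pin lies in the utensil box with one end tucked under the fixed white cover, so it comes out only at a slant: take it by its free part, tilt that end up while the other end is still under the cover, and draw it out lengthwise through the opening, gently, without the pin or the gripper bumping or pressing hard against the box. Finish with the pin held still in the gripper, all of it about 10 cm or more clear above the top of the box. Leave the salt shaker, the mug and the spice jar beside the box where they stand.

Things in the scene. Friction and masses are not known exactly. Their poses are not given: they have to be found in the camera images.
- utensil_box: Dark wooden box fixed to the worktop, 336 (x) by 172 mm (y). Origin under its middle at worktop height; +x points to the open end. Walls and floor 6 mm thick. The part x < -47 mm is 82 mm high and closed by a fixed white cover 6 mm thick (underside z = 76). The part x > -47 is open at the top, walls and end wall 56 mm high; 160 mm wide inside
- cover_edge (a point): Middle of the cover's free edge, on its upper face: box frame (-47, 0, 82) mm
- end_wall (a point): Middle of the top of the end wall at the open end: box frame (165, 0, 56) mm
- cradle (a point): Seat of the open-end one of two wooden cradles under the pin, box frame (105, 0, 18) mm; the other is under the cover at (-90, 0, 18). Each is a bar across the floor, 12 mm thick along x, with cheeks up to z = 26 mm, 19 to 31 mm either side of the middle line
- rolling_pin: Pale plain wooden rolling pin, 300 mm long, 28 mm thick, tapering over the last 45 mm at each end to 20 mm; 0.1 to 0.2 kg, evenly heavy. Origin at its middle on its axis, x along it to the open end. At the start it lies in the cradles (6 mm play to each side) along the box's x, axis at z = 32 mm, middle within 8 mm of the box's middle; about 103 mm of it is under the cover
- pin_covered_end (a point): Tip of the pin that starts under the cover (on the axis, 150 mm from the middle)
- pin_open_end (a point): Tip of the pin that starts at the open end (on the axis, 150 mm from the middle)
- salt: Loose salt shaker, clear glass with a grey cap, 44 mm in diameter, 90 mm high, origin under its middle; stands on the +y side of the box. Bystander
- mug: Loose white mug with a pale blue pattern and a handle, 82 x 114 mm, 91 mm high, origin at its underside; stands on the -y side of the box near the covered part. Bystander
- spice_jar: Loose spice jar with a red cap, 41 mm in diameter, 105 mm high, origin under its middle; stands on the -y side of the box near the open end. Bystander

How it is judged:
By the outcome, as a careful person would: the job done as asked, in the order asked, and still so for the second after the job is handed in, while the arm keeps its last pose, push and grip.
It also fails if it takes over 48 s, if anything falls off the work surface, if the arm or the gripper's body presses on something with over 40 N, if the wrist force passes 120 N, or if a joint passes its speed limit or range.

## Robot

A 7-joint arm with a two-finger parallel gripper is mounted at the origin on a cart in front of the work surface, level with it; the furniture and walls round the work are solid. World frame = base frame: x ahead of the robot, y to its left, z up, the work surface at z = 0. Lengths are in mm, angles in degrees, forces in N, time in s.
With the tool pointing down it reaches from about 425 to 875 mm from the base axis. Payload 8.4 kg.
Tool frame: the origin (TCP) lies on the centre line of the jaws, within the pads' length; the fingertips stand 25 mm ahead of it and the grasp point (between the pads) lies 6 mm ahead of it; x points along the fingers, y is the direction in which the jaws open and shut, and the axes are right-handed (so a half turn about x gives the same grasp; the last joint's range is limited). The gripper opens to 85 mm and grips with 20 to 120 N. Pads are 22 mm wide; open, the fingers measure 114 mm over their backs; the gripper's body (76 mm by 85 mm) begins 54 mm behind the grasp point. The pads swing forward as they close: fully open they stand 13 mm farther back than shut.
Start: joints at [34.71, 19.091, 2.286, 83.961, -0.768, 76.965, -3.352], TCP at [495.019, -421.214, 256.308] pointing down, gripper open.
Joint ranges: [-147.57, 147.57], [-21.85, 119.76], [-74.77, 79.35], [14.55, 137.4], [-85.83, 265.84], [4.83, 119.75], [-152.11, 152.11]. Speed limits (degrees/s): [127.2, 127.2, 159.86, 159.86, 180, 180, 180].

## Interface

Orientations are given as a 3x3 rotation matrix whose columns are the frame's x, y, z axes.
In Python, from plant import * gives the robot as it stands.
- The arm moves only by the shell command python3 -m crank 'ROWS'. ROWS is JSON, a list of rows, each an object of numbers: "claw": the gripper command: -1 is fully open, 1 is shut, values between are in proportion; "dx", "dy", "dz": the shift along the tool's x, y, z in mm; "ax", "ay", "az": the turn, a rotation vector about the tool's x, y, z in rad. In form: [{"claw": .., "dx": .., "dy": .., "dz": .., "ax": .., "ay": .., "az": ..}, ...]. A call has 1 to 12 rows; each row is the pose to reach, as a shift and turn from the pose commanded when the call began, along the tool's axes at that moment; what a row does not reach only later rows make up. A row lasts 1/8 s, in which the tool goes at most 62.5 mm and 10.7 degrees, less where a joint would pass 70% of its speed; a pose out of reach is approached as far as the arm can. A call with a gripper value outside its range is refused whole. The fingers move at their own pace and stop on an object; the grip force is fixed at half the most. Time passes only in rows, so rows that repeat a pose let the fingers close. It gives the time, the measured TCP pose, the force and the opening at its end, in the units of the state.
- observe(): the state, without advancing time (a new reading comes with each control period).
- grab_frame(name): name is "scene" or "top" or "wrist"; returns the picture (480x640x3 uint8, red, green, blue); there is no depth.
- camera_model(name): a dict with "fx", "fy", "cx", "cy" (pixels), "k1" (the pictures are not rectified: a ray, as slopes to the right and down, at radius r is drawn at 1 + k1 r^2 times it, then the intrinsics apply), "rvec" (rotation vector, rad) and "tvec" (3), from world to camera coordinates, as OpenCV has them. Camera axes: x right, y down, z forward; pixel columns grow to the right and rows downward; lengths in mm; the calibration is good to about 2 mm. A picture is of the moment at which its call begins: read the wrist's pose just before it. camera_model takes no time and is no camera call; for the wrist camera it gives the pose at the moment of the call.
- job_done(): hands the job in, once; it reports no verdict.
Trained networks look in the newest picture that a camera, given by its name, has taken for a name from the list of things; names that differ only in an ending like _2 or _b are one class to them, and where a whole thing is asked for, a point or a joint stands for the part that bears it (a point fixed in the world has none). Each returns a list of dicts, best first, with "p" (0 to 1); they miss things now and then, are a little off and sometimes report something else, mostly with a low value. They report only what shows in the picture. A call takes as long as a camera call.
- cut_out(query, camera): "mask" (480x640 bool, what is visible of it).
- landmark_of(query, camera): "xyz" ([x, y, z] in mm, in world coordinates, good to about 4 mm: a listed point, or the origin of a listed thing).
The state is a dict: "time_s": time; "joint_positions": joint angles; "joint_vel": joint speeds; "tau": joint torques, N m; "position": TCP position; "orientation": TCP orientation; "force": force on the tool from outside, world axes, zero at the start; "torque": the same for the moment, N m; "gripper_width": finger opening in mm.
Only numpy, scipy, OpenCV 4.12 (cv2) and the standard library are available. Lean on these libraries where they do the work, as an engineer would, in place of code of your own. Each camera call takes 0.05 s, during which the arm holds its last target.

## Working session

There is one attempt and no reset: what is moved stays moved. The work goes in short steps, Python scripts to look and compute and a shell command to move; the robot and the scene stay as the last step left them, time stands still between calls to the robot, and variables do not carry over. Pictures are saved under pics/ and viewed, and the job is handed in when it is done.

```bash
mkdir -p pics; ls; python3 - <<'E'
from plant import *
import cv2
s=observe(); print({k:s[k] for k in ('time_s','position','orientation','force','gripper_width')})
for n in ('scene','top'):
    im=grab_frame(n); cv2.imwrite(f'pics/{n}0.png',im[:,:,::-1])
    for q in ('utensil_box','cover_edge','end_wall','cradle','rolling_pin','pin_open_end','salt','mug','spice_jar'):
        r=landmark_of(q,n)
        print(n,q,[(round(d['p'],2),[round(float(v)) for v in d['xyz']]) for d in r[:2]])
print(observe()['time_s'])
E
```

```text
pics
{'time_s': 0.0, 'position': array([ 494.69464435, -420.96960133,  255.42929159]), 'orientation': array([[-1.32475726e-03,  7.61610079e-01, -6.48034207e-01],
       [ 9.62959206e-04, -6.48033503e-01, -7.61611220e-01],
       [-9.99998659e-01, -1.63298050e-03,  1.25087649e-04]]), 'force': array([-0.28669371, -0.83356703, -0.54701851]), 'gripper_width': 85.4888795547102}
scene utensil_box [(0.73, [522, 135, 2])]
scene cover_edge [(0.83, [475, 145, 85]), (0.18, [402, -36, 0])]
scene end_wall [(0.69, [680, 96, 59])]
scene cradle [(0.69, [623, 114, 16])]
scene rolling_pin [(0.67, [518, 139, 35])]
scene pin_open_end [(0.64, [662, 98, 34]), (0.57, [609, 258, 2])]
scene salt [(0.62, [607, 258, 5])]
scene mug [(0.72, [401, -33, -3])]
scene spice_jar [(0.94, [597, -59, -1]), (0.53, [680, 95, 58])]
top utensil_box [(0.89, [521, 136, 0])]
top cover_edge []
top end_wall [(0.96, [681, 96, 56]), (0.38, [515, 136, 32])]
top cradle [(0.58, [619, 108, 22])]
top rolling_pin [(0.97, [516, 138, 30])]
top pin_open_end [(0.72, [660, 103, 29]), (0.65, [593, -60, 1])]
top salt [(0.73, [607, 256, -3])]
top mug [(0.83, [399, -30, 2])]
top spice_jar [(0.76, [594, -56, -2])]
1.0
```

View pics/scene0.png

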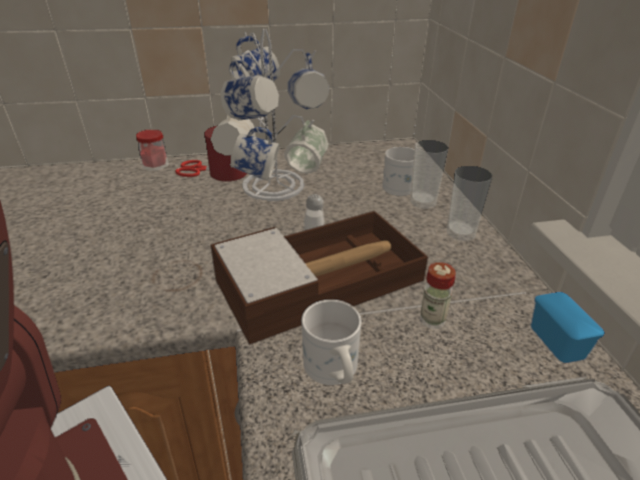

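View pics/top0.png

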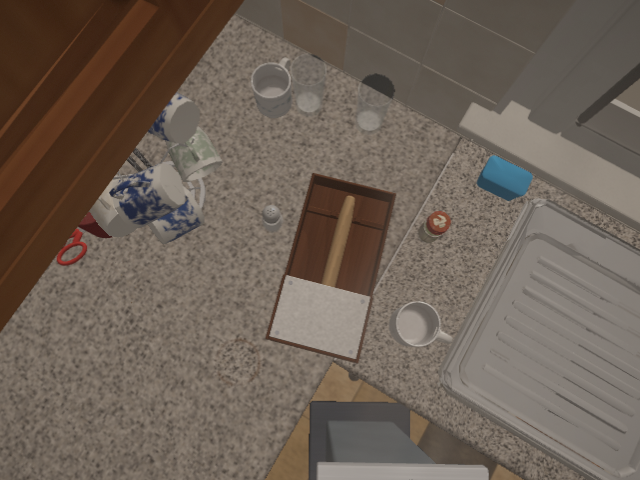

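```bash
cat > h.py <<'E'
import numpy as np, cv2
def ray(c,uv):
    K=np.array([[c['fx'],0,c['cx']],[0,c['fy'],c['cy']],[0,0,1.]]); 
    p=cv2.undistortPoints(np.array(uv,float).reshape(-1,1,2),K,np.array([c['k1'],0,0,0,0])).reshape(-1,2)
    # OpenCV model: distorted = undist*(1+k1 r^2), same as given
    R=cv2.Rodrigues(np.array(c['rvec'],float))[0]; t=np.array(c['tvec'],float).reshape(3)
    o=-R.T@t; d=np.c_[p,np.ones(len(p))]@R
    return o,d
def atz(c,uv,z):
    o,d=ray(c,uv); return o+d*((z-o[2])/d[:,2])[:,None]
def proj(c,P):
    K=np.array([[c['fx'],0,c['cx']],[0,c['fy'],c['cy']],[0,0,1.]])
    return cv2.projectPoints(np.array(P,float).reshape(-1,1,3),np.array(c['rvec'],float),np.array(c['tvec'],float),K,np.array([c['k1'],0,0,0,0.]))[0].reshape(-1,2)
def pinline(m,c,z=32):
    ys,xs=np.nonzero(m); P=atz(c,np.c_[xs,ys],z)[:,:2]
    vx,vy,x0,y0=cv2.fitLine(P.astype(np.float32),cv2.DIST_HUBER,0,.1,.01).ravel()
    if vx<0: vx,vy=-vx,-vy
    s=(P-[x0,y0])@[vx,vy]
    return (x0,y0),np.degrees(np.arctan2(vy,vx)),[(x0+vx*k,y0+vy*k) for k in (s.min(),s.max())],len(xs)
def box(o,yaw):
    a=np.radians(yaw); R=np.array([[np.cos(a),-np.sin(a),0],[np.sin(a),np.cos(a),0],[0,0,1]])
    return lambda p: np.atleast_2d(p)@R.T+np.array([o[0],o[1],0])
E
python3 - <<'E'
from plant import *
from h import *
for n in('top','scene'):
    im=grab_frame(n);c=camera_model(n)
    r=cut_out('rolling_pin',n)
    if r: print(n,r[0]['p'],pinline(r[0]['mask'],c))
    if n=='top':
        for q in ('utensil_box',):
            r=cut_out(q,n); m=r[0]['mask']; print(r[0]['p'],m.sum())
        f=box((521.5,135.5),-14)
        L=[[(168,86,56),(168,-86,56),(-47,-86,56),(-47,86,56),(168,86,56)],[(-47,86,82),(-47,-86,82),(-168,-86,82),(-168,86,82),(-47,86,82)],[(155,0,32),(-47,0,32)]]
        v=cv2.resize(im[160:380,230:430,::-1],None,fx=2.7,fy=2.7)
        for l in L:
            p=((proj(c,f(l))-[230,160])*2.7).astype(np.int32); cv2.polylines(v,[p],False,(0,255,0),1)
        cv2.imwrite('pics/top1.png',v)
print(observe()['time_s'])
E
```

```text
top 0.77 ((np.float32(567.03455), np.float32(123.78698)), np.float32(-13.680621), [(np.float64(478.6180808906028), np.float64(145.30891343992815)), (np.float64(661.7983770905707), np.float64(100.71999890401423))], 1283)
0.71 14262
scene 0.85 ((np.float32(579.5446), np.float32(120.19425)), np.float32(-13.006529), [(np.float64(499.9520724560527), np.float64(138.5791934397875)), (np.float64(668.3227033220809), np.float64(99.68755835383364))], 1315)
1.25
```

View pics/top1.png

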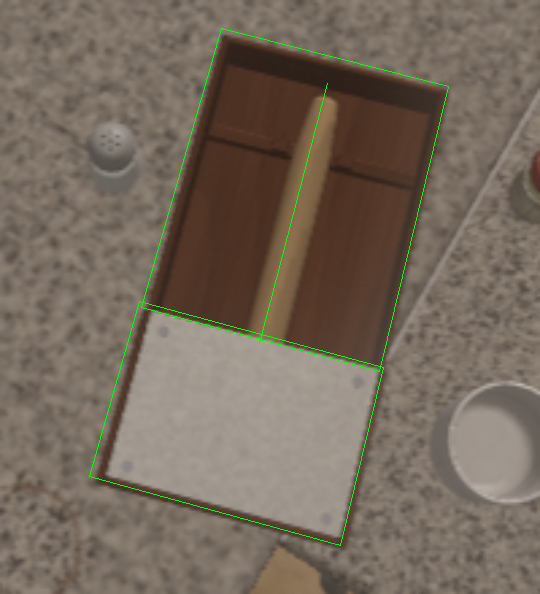

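```bash
cat >> h.py <<'E'
from scipy.spatial.transform import Rotation as Ro
YAW=-14.0
def toolR(th,yaw=None):
    yaw=YAW if yaw is None else yaw
    a=np.radians(yaw); bx=np.array([np.cos(a),np.sin(a),0]); by=np.array([-np.sin(a),np.cos(a),0]); t=np.radians(th)
    z=np.cos(t)*bx+np.sin(t)*np.array([0,0,1.]); return np.c_[np.cross(by,z),by,z]
def delta(s,P,R):
    """shift+turn from pose s (p,R)"""
    p0,R0=s; return np.round(R0.T@(np.array(P)-p0),1), np.round(Ro.from_matrix(R0.T@R).as_rotvec(),3)
E
python3 - <<'E'
from plant import *
from h import *
s=observe(); f=box((521.5,135.5),-14)
print(toolR(0)); P=f([60,0,170])[0]; print(P,delta((s['position'],s['orientation']),P,toolR(0)))
E
```

```text
[[ 0.          0.2419219   0.97029573]
 [ 0.          0.97029573 -0.2419219 ]
 [-1.          0.          0.        ]]
[579.71774358 120.98468626 170.        ] (array([  86.3, -286.9, -467.8]), array([-2.031, -0.   , -0.   ]))
```

```bash
python3 -m crank '[{"claw":-1,"dx":5,"dy":-29,"dz":-47,"ax":-0.17,"ay":0,"az":0},{"claw":-1,"dx":10,"dy":-57,"dz":-94,"ax":-0.34,"ay":0,"az":0},{"claw":-1,"dx":15,"dy":-86,"dz":-140,"ax":-0.52,"ay":0,"az":0},{"claw":-1,"dx":20,"dy":-115,"dz":-187,"ax":-0.7,"ay":0,"az":0},{"claw":-1,"dx":30,"dy":-143,"dz":-234,"ax":-0.88,"ay":0,"az":0},{"claw":-1,"dx":40,"dy":-172,"dz":-281,"ax":-1.06,"ay":0,"az":0},{"claw":-1,"dx":50,"dy":-200,"dz":-328,"ax":-1.24,"ay":0,"az":0},{"claw":-1,"dx":60,"dy":-230,"dz":-375,"ax":-1.42,"ay":0,"az":0},{"claw":-1,"dx":70,"dy":-258,"dz":-421,"ax":-1.6,"ay":0,"az":0},{"claw":-1,"dx":80,"dy":-280,"dz":-455,"ax":-1.78,"ay":0,"az":0},{"claw":-1,"dx":86,"dy":-287,"dz":-468,"ax":-1.94,"ay":0,"az":0},{"claw":-1,"dx":86,"dy":-287,"dz":-468,"ax":-2.031,"ay":0,"az":0}]'; python3 -m crank '[{"claw":-1,"dx":0,"dy":0,"dz":0,"ax":0,"ay":0,"az":0},{"claw":-1,"dx":0,"dy":0,"dz":0,"ax":0,"ay":0,"az":0}]'
python3 - <<'E'
from plant import *
from h import *
s=observe(); f=box((521.5,135.5),-14)
print(s['time_s'],s['joint_positions'],s['position'],s['orientation'].round(3),s['force'])
c=camera_model('wrist'); im=grab_frame('wrist'); cv2.imwrite('pics/w1.png',im[:,:,::-1])
r=cut_out('rolling_pin','wrist')
if r: print(r[0]['p'],pinline(r[0]['mask'],c))
for q in ('pin_open_end','end_wall','cover_edge','cradle'):
    print(q,[(round(d['p'],2),d['xyz'].round() if hasattr(d['xyz'],'round') else d['xyz']) for d in landmark_of(q,'wrist')[:2]])
E
```

```text
time_s: 2.75
position: [579.3, 123.1, 169.7]
orientation: [[-0.001, 0.236, 0.972], [0.001, 0.972, -0.236], [-1.0, 0.0, -0.001]]
force: [-0.0, -0.1, -0.3]
gripper_width: 85.5
time_s: 3.0
position: [579.8, 120.8, 170.4]
orientation: [[0.0, 0.245, 0.97], [-0.0, 0.97, -0.245], [-1.0, -0.0, 0.0]]
force: [0.3, 0.2, -0.1]
gripper_width: 85.3
3.0 [  8.37251649  18.49750365 -29.46319958  97.14686622   9.77364769
  66.91108768  52.14234053] [579.81875346 120.81767041 170.42817104] [[ 0.     0.245  0.97 ]
 [-0.     0.97  -0.245]
 [-1.    -0.     0.   ]] [ 0.31330649  0.16867439 -0.14257201]
0.86 ((np.float32(555.08984), np.float32(124.96214)), np.float32(-13.511131), [(np.float64(467.219570094175), np.float64(146.07598600804886)), (np.float64(666.0384234139628), np.float64(98.30294636163048))], 13227)
pin_open_end [(0.56, [662.0, 99.4, 33.6])]
end_wall [(0.82, [684.2, 95.5, 53.4])]
cover_edge [(0.88, [474.8, 146.3, 83.0])]
cradle []
```

```bash
ls pics
```

```text
scene0.png
top0.png
top1.png
w1.png
```

View pics/w1.png

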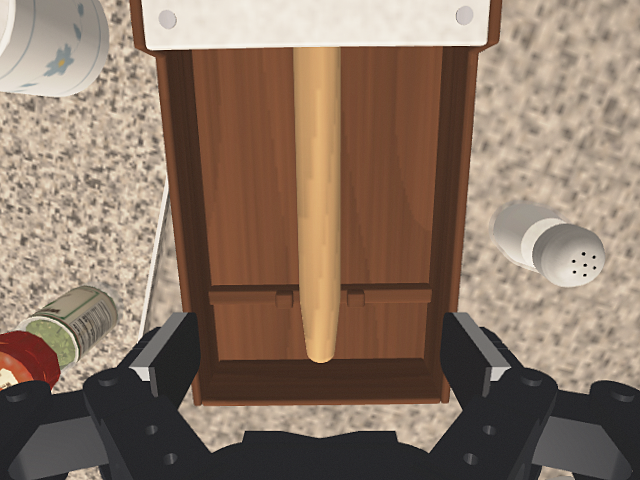

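```bash
python3 - <<'E'
from plant import *
from h import *
c=camera_model('wrist'); np.set_printoptions(suppress=True,precision=1)
a=atz(c,[(196,405),(449,403)],56); b=atz(c,[(150,50),(487,46)],82); e=atz(c,[(160,52),(478,48)],56)
print(a,b,e, np.linalg.norm(a[0]-a[1]))
im=cv2.imread('pics/w1.png')
for o,y,col in (((521.5,135.5),-14,(0,255,0)),((521.5,135.5),-13.5,(255,0,255))):
    f=box(o,y)
    for l in [[(168,86,56),(168,-86,56),(-47,-86,56)],[(-47,86,56),(168,86,56)],[(-47,86,82),(-47,-86,82)],[(162,80,6),(162,-80,6),(-47,-80,6)],[(162,80,6),(-47,80,6)],[(150,0,32),(-47,0,32)],[(99,-31,26),(99,-19,26),(111,-19,26)],[(99,31,26),(99,19,26)]]:
        cv2.polylines(im,[proj(c,f(l)).astype(np.int32)],False,col,1)
cv2.imwrite('pics/w1o.png',im)
E
```

```text
[[663.6  14.   56. ]
 [703.1 178.2  56. ]] [[458.3  69.   82. ]
 [494.9 221.9  82. ]] [[453.5  65.2  56. ]
 [492.3 227.8  56. ]] 168.88402315511422
```

View pics/w1o.png

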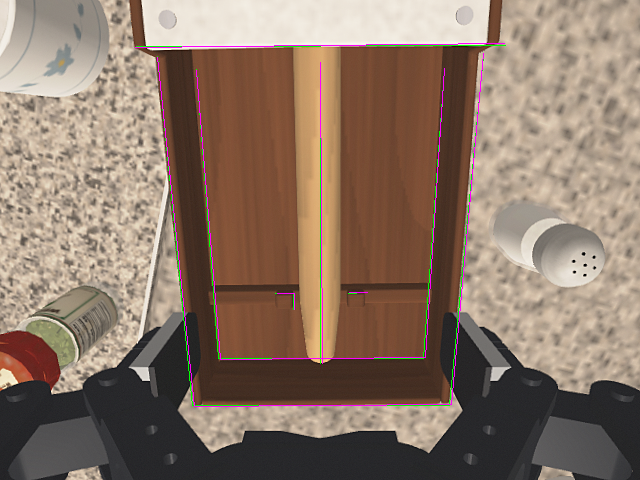

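```bash
python3 - <<'E'
from plant import *
from h import *
np.set_printoptions(suppress=True,precision=2)
s=observe(); c=camera_model('wrist'); R=s['orientation'];p=s['position']
print(c['cx'],c['cy'],c['fx'])
L=p+R[:,0]*(p[2]-32)+np.outer([-80,-40,0,20],R[:,2]); q=proj(c,L); print(q)
im=grab_frame('wrist'); m=cut_out('rolling_pin','wrist')[0]['mask']
for u,v in q:
    xs=np.nonzero(m[int(round(v))])[0]; print(v,xs.min(),xs.max(),(xs.min()+xs.max()+0)/2-u)
print(delta((p,R),[580,119.6,38],toolR(0,-13.6)), 'mm/px',np.linalg.norm(np.diff(atz(c,[(320,220),(321,220)],32),axis=0)))
E
```

```text
319.73118961169183 247.64071099919136 408.5502714536348
[[321.08 110.85]
 [321.04 178.24]
 [321.   240.49]
 [320.98 269.77]]
110.8525670725183 296 341 -2.5827882399013333
178.2411062435096 296 338 -4.04048146208595
240.4900818325628 297 338 -3.4991320175955707
269.7727690734753 298 338 -2.978937075147087
(array([132.4,  -1.4,   0.5]), array([-0.01,  0.  , -0.  ])) mm/px 0.6385299697623377
```

```bash
python3 -m crank '[{"claw":-0.5,"dx":20,"dy":-1,"dz":0,"ax":-0.01,"ay":0,"az":0},{"claw":-0.5,"dx":45,"dy":-1.5,"dz":0,"ax":-0.01,"ay":0,"az":0},{"claw":-0.5,"dx":70,"dy":-1.5,"dz":0,"ax":-0.01,"ay":0,"az":0},{"claw":-0.5,"dx":92,"dy":-1.5,"dz":0,"ax":-0.01,"ay":0,"az":0},{"claw":-0.5,"dx":110,"dy":-1.5,"dz":0,"ax":-0.01,"ay":0,"az":0},{"claw":-0.5,"dx":122,"dy":-1.5,"dz":0,"ax":-0.01,"ay":0,"az":0},{"claw":-0.5,"dx":129,"dy":-1.5,"dz":0,"ax":-0.01,"ay":0,"az":0},{"claw":-0.5,"dx":131,"dy":-1.5,"dz":0,"ax":-0.01,"ay":0,"az":0},{"claw":-0.5,"dx":131,"dy":-1.5,"dz":0,"ax":-0.01,"ay":0,"az":0}]'
python3 - <<'E'
from plant import *
from h import *
im=grab_frame('wrist'); cv2.imwrite('pics/w2.png',im[:,:,::-1])
E
```

```text
time_s: 4.53
position: [579.7, 119.8, 39.8]
orientation: [[0.001, 0.233, 0.973], [0.0, 0.973, -0.233], [-1.0, 0.0, 0.001]]
force: [0.1, 0.2, 0.1]
gripper_width: 63.9
```

View pics/w2.png

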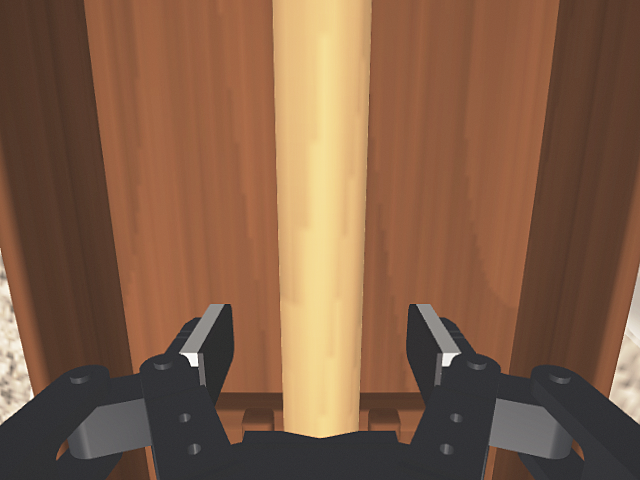

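```bash
python3 -m crank '[{"claw":0,"dx":1,"dy":0.3,"dz":0,"ax":0,"ay":0,"az":0},{"claw":0.2,"dx":1,"dy":0.3,"dz":0,"ax":0,"ay":0,"az":0},{"claw":1,"dx":1,"dy":0.3,"dz":0,"ax":0,"ay":0,"az":0},{"claw":1,"dx":1,"dy":0.3,"dz":0,"ax":0,"ay":0,"az":0},{"claw":1,"dx":1,"dy":0.3,"dz":0,"ax":0,"ay":0,"az":0},{"claw":1,"dx":1,"dy":0.3,"dz":0,"ax":0,"ay":0,"az":0}]'
python3 - <<'E'
from plant import *
from h import *
im=grab_frame('wrist'); cv2.imwrite('pics/w3.png',im[:,:,::-1])
im=grab_frame('top')
for q in('pin_open_end','rolling_pin'): print(q,landmark_of(q,'top')[:1])
# 2D clearance plan: grip G on axis at box x=gx, pin middle at xm
from scipy.optimize import minimize
def pts(x,z,th,n=121):   # x,z of pin middle
    s=np.linspace(-150,150,n); r=np.minimum(14,10+4*(150-abs(s))/45)
    return s,r
def clear(x,z,th):
    t=np.radians(th); s,r=pts(x,z,th); ax=x+s*np.cos(t); az=z+s*np.sin(t)
    d={}
    def boxd(x0,x1,z0,z1):
        dx=np.maximum(np.maximum(x0-ax,ax-x1),0); dz=np.maximum(np.maximum(z0-az,az-z1),0); return (np.hypot(dx,dz)-r).min()
    return dict(cover=boxd(-168,-47,76,82),floor=boxd(-168,168,0,6),back=boxd(-168,-162,0,82),cr1=boxd(-96,-84,6,18),cr2=boxd(99,111,6,18),wall=boxd(162,168,0,56))
# maximise min clearance for each x
xm=-6
for x in list(range(-6,150,12)):
    f=lambda p:-min(clear(x,p[0],p[1]).values())
    best=min((minimize(f,[z,t],method='Nelder-Mead') for z in(45,60,90,120) for t in(5,14,22,30)),key=lambda r:r.fun)
    print(x,best.x.round(1),round(-best.fun,1),{k:round(float(v),1) for k,v in clear(x,*best.x).items()})
E
```

```text
time_s: 5.32
position: [579.6, 120.1, 38.6]
orientation: [[0.0, 0.233, 0.973], [0.0, 0.973, -0.233], [-1.0, 0.0, 0.0]]
force: [-0.9, -0.8, 5.1]
gripper_width: 26.2
pin_open_end []
rolling_pin []
-6 [ 7.28234824e+45 -3.59912057e+44] 7.282348241219539e+45 {'cover': 7.282348241219539e+45, 'floor': 7.282348241219539e+45, 'back': 7.282348241219539e+45, 'cr1': 7.282348241219539e+45, 'cr2': 7.282348241219539e+45, 'wall': 7.282348241219539e+45}
6 [ 7.28234824e+45 -3.59912057e+44] 7.282348241219539e+45 {'cover': 7.282348241219539e+45, 'floor': 7.282348241219539e+45, 'back': 7.282348241219539e+45, 'cr1': 7.282348241219539e+45, 'cr2': 7.282348241219539e+45, 'wall': 7.282348241219539e+45}
18 [ 7.28234824e+45 -3.59912057e+44] 7.282348241219539e+45 {'cover': 7.282348241219539e+45, 'floor': 7.282348241219539e+45, 'back': 7.282348241219539e+45, 'cr1': 7.282348241219539e+45, 'cr2': 7.282348241219539e+45, 'wall': 7.282348241219539e+45}
30 [ 7.28234824e+45 -3.59912057e+44] 7.282348241219539e+45 {'cover': 7.282348241219539e+45, 'floor': 7.282348241219539e+45, 'back': 7.282348241219539e+45, 'cr1': 7.2823
[... 1595 characters left out ...]
637889361093006e+45 {'cover': 8.637889361093006e+45, 'floor': 8.637889361093006e+45, 'back': 8.637889361093006e+45, 'cr1': 8.637889361093006e+45, 'cr2': 8.637889361093006e+45, 'wall': 8.637889361093006e+45}
126 [ 7.28234824e+45 -3.59912057e+44] 7.282348241219539e+45 {'cover': 7.282348241219539e+45, 'floor': 7.282348241219539e+45, 'back': 7.282348241219539e+45, 'cr1': 7.282348241219539e+45, 'cr2': 7.282348241219539e+45, 'wall': 7.282348241219539e+45}
138 [ 7.28234824e+45 -3.59912057e+44] 7.282348241219539e+45 {'cover': 7.282348241219539e+45, 'floor': 7.282348241219539e+45, 'back': 7.282348241219539e+45, 'cr1': 7.282348241219539e+45, 'cr2': 7.282348241219539e+45, 'wall': 7.282348241219539e+45}
```

```bash
cat >> h.py <<'E'
def clear(x,z,th):
    t=np.radians(th); s=np.linspace(-150,150,121); r=np.minimum(14,10+4*(150-abs(s))/45); ax=x+s*np.cos(t); az=z+s*np.sin(t)
    def b(x0,x1,z0,z1):
        dx=np.maximum(np.maximum(x0-ax,ax-x1),0); dz=np.maximum(np.maximum(z0-az,az-z1),0); return round(float((np.hypot(dx,dz)-r).min()),1)
    return dict(cover=b(-168,-47,76,82),floor=b(-168,168,0,6),back=b(-168,-162,0,82),cr1=b(-96,-84,6,18),cr2=b(99,111,6,18),wall=b(162,168,0,56))
E
python3 - <<'E'
from h import *
for x in list(range(-6,140,12)):
    best=max(((min(v for k,v in clear(x,z,t).items() if k!='back'),z,t) for z in range(30,140,1) for t in np.arange(0,40,1) if z-150*np.sin(np.radians(t))<72-(x>100)*0),key=lambda r:r[0])
    print(x,best,clear(x,*best[1:]))
for k in range(0,17,2): # initial lift
    print(k)
E
```

```text
-6 (12.2, 54, np.int64(6)) {'cover': 12.2, 'floor': 22.3, 'back': -3.2, 'cr1': 12.4, 'cr2': 32.8, 'wall': 13.3}
6 (11.2, 58, np.int64(8)) {'cover': 11.2, 'floor': 21.1, 'back': 9.5, 'cr1': 11.5, 'cr2': 38.6, 'wall': 14.1}
18 (11.9, 59, np.int64(8)) {'cover': 11.9, 'floor': 22.1, 'back': 21.5, 'cr1': 11.9, 'cr2': 37.9, 'wall': 12.2}
30 (11.9, 62, np.int64(9)) {'cover': 11.9, 'floor': 22.5, 'back': 33.8, 'cr1': 12.0, 'cr2': 40.3, 'wall': 14.6}
42 (12.2, 63, np.int64(9)) {'cover': 12.8, 'floor': 23.5, 'back': 45.8, 'cr1': 12.2, 'cr2': 39.4, 'wall': 12.7}
54 (12.6, 123, np.int64(39)) {'cover': 13.2, 'floor': 12.6, 'back': 89.4, 'cr1': 13.9, 'cr2': 95.9, 'wall': 106.0}
66 (17.6, 128, np.int64(39)) {'cover': 18.0, 'floor': 17.6, 'back': 101.4, 'cr1': 26.9, 'cr2': 92.3, 'wall': 102.4}
78 (22.6, 133, np.int64(39)) {'cover': 22.7, 'floor': 22.6, 'back': 113.4, 'cr1': 39.9, 'cr2': 88.6, 'wall': 98.7}
90 (27.5, 138, np.int64(39)) {'cover': 27.5, 'floor': 27.6, 'back': 125.4, 'cr1': 52.9, 'cr2': 84.9, 'wall': 95.0}
102 (30.7, 137, np.int64(37)) {'cover': 31.3, 'floor': 30.7, 'back': 134.2, 'cr1': 62.2, 'cr2': 79.2, 'wall': 86.8}
114 (35.1, 138, np.int64(35)) {'cover': 35.1, 'floor': 36.0, 'back': 143.1, 'cr1': 72.4, 'cr2': 75.7, 'wall': 80.7}
126 (40.8, 139, np.int64(33)) {'cover': 40.8, 'floor': 41.3, 'back': 152.2, 'cr1': 82.9, 'cr2': 72.8, 'wall': 75.2}
138 (46.6, 138, np.int64(30)) {'cover': 46.6, 'floor': 47.0, 'back': 160.1, 'cr1': 92.5, 'cr2': 70.4, 'wall': 69.0}
0
2
4
6
8
10
12
14
16
```

View pics/w3.png

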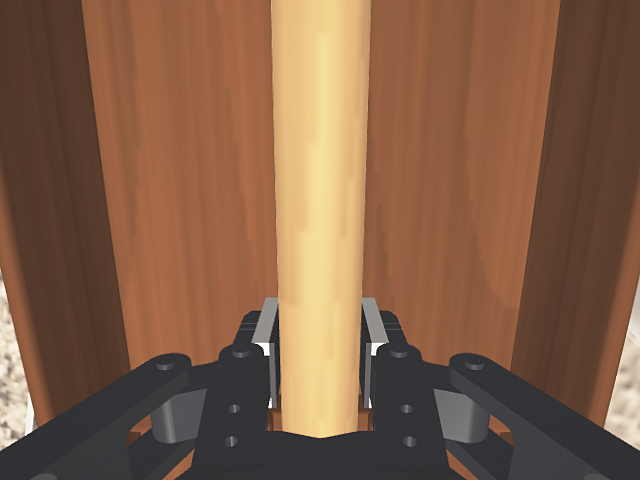

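```bash
cat > plan.py <<'E'
from h import *
g,h=66,6.5
def tcp(x,z,th):
    t=np.radians(th); return np.array([x+g*np.cos(t)-h*np.sin(t), z+g*np.sin(t)+h*np.cos(t)])
T0=tcp(-6,32,0)
W=[(-6,32,0),(-6,35,1),(-6,40,2.5),(-5,46,4.5),(-3,51,6.5),(0,55,8.5),(4,59,10.5),(10,63,11.7),(18,67,12.5),(28,72,13.5),(38,77,15),(49,83,16.5),(60,89,18.5),(72,96,20),(84,103,21.5),(96,110,22.5),(108,117,23.5),(120,124,24),(126,134,24),(128,150,24),(128,180,24),(128,215,22),(128,250,20),(128,270,20)]
if __name__=='__main__':
    for w in W:
        c=clear(*w); d=tcp(*w)-T0; print(w,'dx',round(-d[1],1),'dz',round(d[0],1),'ay',round(-np.radians(w[2]),3),c)
    R=toolR(10); print(Ro.from_matrix(toolR(0).T@R).as_rotvec())
E
python3 plan.py
```

```text
(-6, 32, 0) dx -0.0 dz 0.0 ay -0.0 {'cover': 30.0, 'floor': 12.0, 'back': -4.0, 'cr1': 0.0, 'cr2': 0.0, 'wall': 8.0}
(-6, 35, 1) dx -4.2 dz -0.1 ay -0.017 {'cover': 27.7, 'floor': 13.2, 'back': -4.0, 'cr1': 1.4, 'cr2': 4.8, 'wall': 8.0}
(-6, 40, 2.5) dx -10.9 dz -0.3 ay -0.044 {'cover': 23.8, 'floor': 15.4, 'back': -3.9, 'cr1': 4.1, 'cr2': 12.6, 'wall': 8.1}
(-5, 46, 4.5) dx -19.2 dz 0.3 ay -0.079 {'cover': 19.2, 'floor': 17.8, 'back': -2.5, 'cr1': 6.8, 'cr2': 22.1, 'wall': 7.6}
(-3, 51, 6.5) dx -26.4 dz 1.8 ay -0.113 {'cover': 15.8, 'floor': 18.0, 'back': -0.0, 'cr1': 8.3, 'cr2': 30.3, 'wall': 10.0}
(0, 55, 8.5) dx -32.7 dz 4.3 ay -0.148 {'cover': 13.7, 'floor': 16.8, 'back': 3.6, 'cr1': 8.4, 'cr2': 37.2, 'wall': 15.2}
(4, 59, 10.5) dx -38.9 dz 7.7 ay -0.183 {'cover': 12.0, 'floor': 15.7, 'back': 8.5, 'cr1': 8.1, 'cr2': 43.6, 'wall': 22.1}
(10, 63, 11.7) dx -44.2 dz 13.3 ay -0.204 {'cover': 10.3, 'floor': 16.6, 'back': 15.1, 'cr1': 9.2, 'cr2': 48.1, 'wall': 27.3}
(18, 67, 12.5) dx -49.1 dz 21.0 ay -0.218 {'cover': 8.9, 'floor': 18.5, 'back': 23.6, 'cr1': 10.6, 'cr2': 51.4, 'wall': 3
[... 1297 characters left out ...]
 -144.3 dz 125.7 ay -0.419 {'cover': 28.6, 'floor': 73.0, 'back': 143.1, 'cr1': 93.2, 'cr2': 94.8, 'wall': 85.7}
(128, 180, 24) dx -174.3 dz 125.7 ay -0.419 {'cover': 43.0, 'floor': 103.0, 'back': 147.4, 'cr1': 115.8, 'cr2': 122.2, 'wall': 113.1}
(128, 215, 22) dx -207.3 dz 126.8 ay -0.384 {'cover': 74.8, 'floor': 142.8, 'back': 159.3, 'cr1': 148.6, 'cr2': 157.8, 'wall': 146.2}
(128, 250, 20) dx -240.2 dz 127.8 ay -0.349 {'cover': 111.6, 'floor': 182.7, 'back': 179.3, 'cr1': 184.2, 'cr2': 194.1, 'wall': 179.9}
(128, 270, 20) dx -260.2 dz 127.8 ay -0.349 {'cover': 130.9, 'floor': 202.7, 'back': 192.2, 'cr1': 202.9, 'cr2': 213.0, 'wall': 198.7}
[-5.46722364e-19 -1.74532925e-01 -1.69068488e-19]
```

```bash
python3 -m crank '[{"claw":1,"dx":-2,"dy":0,"dz":0,"ax":0,"ay":-0.008,"az":0},{"claw":1,"dx":-4.2,"dy":0,"dz":0,"ax":0,"ay":-0.017,"az":0},{"claw":1,"dx":-7.5,"dy":0,"dz":-0.2,"ax":0,"ay":-0.031,"az":0},{"claw":1,"dx":-10.9,"dy":0,"dz":-0.3,"ax":0,"ay":-0.044,"az":0},{"claw":1,"dx":-15,"dy":0,"dz":0,"ax":0,"ay":-0.061,"az":0},{"claw":1,"dx":-19.2,"dy":0,"dz":0.3,"ax":0,"ay":-0.079,"az":0},{"claw":1,"dx":-22.8,"dy":0,"dz":1,"ax":0,"ay":-0.096,"az":0},{"claw":1,"dx":-26.4,"dy":0,"dz":1.8,"ax":0,"ay":-0.113,"az":0},{"claw":1,"dx":-29.5,"dy":0,"dz":3,"ax":0,"ay":-0.13,"az":0},{"claw":1,"dx":-32.7,"dy":0,"dz":4.3,"ax":0,"ay":-0.148,"az":0},{"claw":1,"dx":-36,"dy":0,"dz":6,"ax":0,"ay":-0.165,"az":0},{"claw":1,"dx":-38.9,"dy":0,"dz":7.7,"ax":0,"ay":-0.183,"az":0}]'
python3 - <<'E'
from plant import *
from h import *
s=observe();print(s['time_s'],s['position'],s['force'],s['torque'],s['joint_positions'])
for n in('wrist','scene'): cv2.imwrite(f'pics/{n}4.png',grab_frame(n)[:,:,::-1])
print(landmark_of('pin_open_end','scene')[:1])
a=cv2.imread('pics/wrist4.png');b=cv2.imread('pics/scene4.png')[150:380,180:460]
cv2.imwrite('pics/c4.png',np.hstack([cv2.resize(a,(400,300)),cv2.resize(b,(365,300))]))
E
```

```text
time_s: 7.02
position: [587.1, 118.2, 77.5]
orientation: [[0.178, 0.233, 0.956], [-0.043, 0.973, -0.229], [-0.983, 0.0, 0.183]]
force: [0.1, -0.9, -1.6]
gripper_width: 26.2
7.025 [587.10670973 118.22553114  77.47929923] [ 0.05034593 -0.90689081 -1.62840098] [ 0.05477771  0.2134709  -0.00381459] [  4.27236519  19.14743366 -26.67690933 109.03543684  19.93834302
  46.53805969  43.18832263]
[{'xyz': [670.0, 93.0, 89.3], 'p': 0.74}]
```

View pics/c4.png

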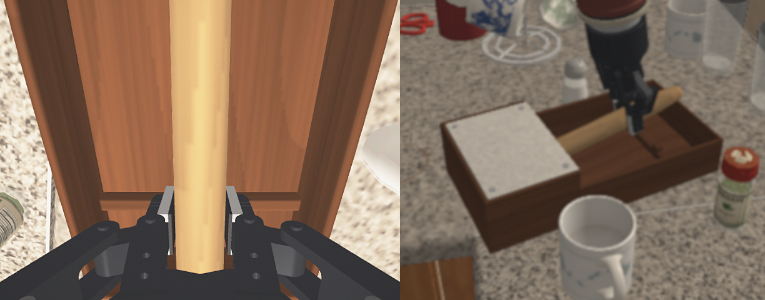

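```bash
python3 - <<'E'
from plan import *
i0=6; w0=W[i0]; t=np.radians(w0[2]); u=np.array([np.cos(t),np.sin(t)]); n=np.array([-np.sin(t),np.cos(t)])
for w in W[7:18]:
    d=tcp(*w)-tcp(*w0); print(w,'dx',round(-d@n,1),'dz',round(d@u,1),'ay',round(-np.radians(w[2]-w0[2]),3))
E
```

```text
(10, 63, 11.7) dx -4.2 dz 6.5 ay -0.021
(18, 67, 12.5) dx -7.6 dz 15.0 ay -0.035
(28, 72, 13.5) dx -11.9 dz 25.5 ay -0.052
(38, 77, 15) dx -16.7 dz 36.0 ay -0.079
(49, 83, 16.5) dx -22.3 dz 47.6 ay -0.105
(60, 89, 18.5) dx -28.4 dz 59.0 ay -0.14
(72, 96, 20) dx -34.8 dz 71.6 ay -0.166
(84, 103, 21.5) dx -41.2 dz 84.2 ay -0.192
(96, 110, 22.5) dx -47.0 dz 97.0 ay -0.209
(108, 117, 23.5) dx -52.8 dz 109.7 ay -0.227
(120, 124, 24) dx -58.0 dz 122.6 ay -0.236
```

```bash
python3 -m crank '[{"claw":1,"dx":-2,"dy":0,"dz":3,"ax":0,"ay":-0.01,"az":0},{"claw":1,"dx":-3.9,"dy":0,"dz":6.5,"ax":0,"ay":-0.021,"az":0},{"claw":1,"dx":-5.2,"dy":0,"dz":10.7,"ax":0,"ay":-0.028,"az":0},{"claw":1,"dx":-6.5,"dy":0,"dz":15,"ax":0,"ay":-0.035,"az":0},{"claw":1,"dx":-8,"dy":0,"dz":20,"ax":0,"ay":-0.043,"az":0},{"claw":1,"dx":-9.8,"dy":0,"dz":25.5,"ax":0,"ay":-0.052,"az":0},{"claw":1,"dx":-12,"dy":0,"dz":31,"ax":0,"ay":-0.065,"az":0},{"claw":1,"dx":-14.3,"dy":0,"dz":36,"ax":0,"ay":-0.079,"az":0},{"claw":1,"dx":-17,"dy":0,"dz":42,"ax":0,"ay":-0.092,"az":0},{"claw":1,"dx":-19.8,"dy":0,"dz":47.6,"ax":0,"ay":-0.105,"az":0},{"claw":1,"dx":-23,"dy":0,"dz":53,"ax":0,"ay":-0.122,"az":0},{"claw":1,"dx":-26.4,"dy":0,"dz":59,"ax":0,"ay":-0.14,"az":0}]'
python3 - <<'E'
from plant import *
from h import *
s=observe();print(s['time_s'],s['position'],s['force'],s['torque'],s['joint_positions'])
for n in('wrist','scene'): cv2.imwrite(f'pics/{n}5.png',grab_frame(n)[:,:,::-1])
print(landmark_of('pin_open_end','scene')[:1])
a=cv2.imread('pics/wrist5.png');b=cv2.imread('pics/scene5.png')[150:380,180:460]
cv2.imwrite('pics/c5.png',np.hstack([cv2.resize(a,(400,300)),cv2.resize(b,(365,300))]))
E
```

```text
time_s: 8.68
position: [639.0, 105.8, 114.2]
orientation: [[0.31, 0.233, 0.922], [-0.074, 0.973, -0.22], [-0.948, 0.0, 0.318]]
force: [-0.1, -0.5, -1.3]
gripper_width: 26.5
8.675 [638.95396142 105.84562157 114.2010636 ] [-0.06293917 -0.46672447 -1.31022794] [0.09016109 0.37691135 0.05931366] [  2.93657322  17.67831423 -24.63890517 107.13785403  25.52707294
  43.60054517  40.25074186]
[{'xyz': [723.4, 84.3, 138.8], 'p': 0.74}]
```

View pics/c5.png

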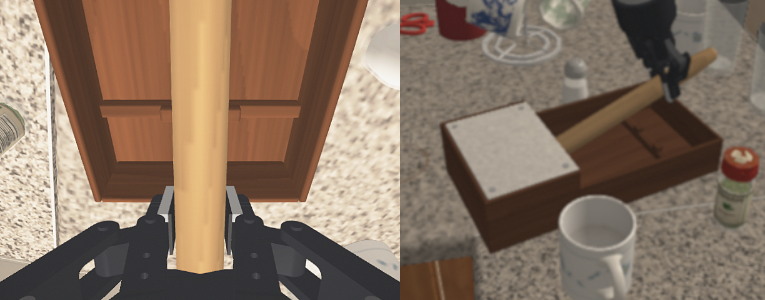

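```bash
python3 - <<'E'
from plan import *
w0=(60,87,18.5); t=np.radians(w0[2]); u=np.array([np.cos(t),np.sin(t)]); n=np.array([-np.sin(t),np.cos(t)])
for w in [(72,94.5,20),(84,102.5,21.5),(96,110,22.5),(108,117,23.5),(120,124,24),(132,131,24)]:
    d=tcp(*w)-tcp(*w0); print(w,'dx',round(-d@n,1),'dz',round(d@u,1),'ay',round(-np.radians(w[2]-w0[2]),3),clear(*w))
E
```

```text
(72, 94.5, 20) dx -5.0 dz 13.6 ay -0.026 {'cover': 10.4, 'floor': 27.2, 'back': 83.0, 'cr1': 19.3, 'cr2': 67.1, 'wall': 53.0}
(84, 102.5, 21.5) dx -10.5 dz 27.2 ay -0.052 {'cover': 11.6, 'floor': 31.5, 'back': 96.4, 'cr1': 31.0, 'cr2': 70.1, 'wall': 57.9}
(96, 110, 22.5) dx -15.0 dz 40.8 ay -0.07 {'cover': 12.8, 'floor': 36.6, 'back': 109.4, 'cr1': 44.0, 'cr2': 72.1, 'wall': 61.1}
(108, 117, 23.5) dx -18.9 dz 54.2 ay -0.087 {'cover': 15.7, 'floor': 41.2, 'back': 122.4, 'cr1': 57.1, 'cr2': 73.2, 'wall': 63.5}
(120, 124, 24) dx -22.3 dz 67.7 ay -0.096 {'cover': 22.7, 'floor': 47.0, 'back': 135.0, 'cr1': 70.7, 'cr2': 74.3, 'wall': 65.2}
(132, 131, 24) dx -25.2 dz 81.3 ay -0.096 {'cover': 32.4, 'floor': 54.0, 'back': 147.0, 'cr1': 84.5, 'cr2': 75.8, 'wall': 66.7}
```

```bash
python3 -m crank '[{"claw":1,"dx":-2.5,"dy":0,"dz":6.8,"ax":0,"ay":-0.013,"az":0},{"claw":1,"dx":-5,"dy":0,"dz":13.6,"ax":0,"ay":-0.026,"az":0},{"claw":1,"dx":-7.7,"dy":0,"dz":20.4,"ax":0,"ay":-0.039,"az":0},{"claw":1,"dx":-10.5,"dy":0,"dz":27.2,"ax":0,"ay":-0.052,"az":0},{"claw":1,"dx":-12.7,"dy":0,"dz":34,"ax":0,"ay":-0.061,"az":0},{"claw":1,"dx":-15,"dy":0,"dz":40.8,"ax":0,"ay":-0.07,"az":0},{"claw":1,"dx":-17,"dy":0,"dz":47.5,"ax":0,"ay":-0.079,"az":0},{"claw":1,"dx":-18.9,"dy":0,"dz":54.2,"ax":0,"ay":-0.087,"az":0},{"claw":1,"dx":-20.6,"dy":0,"dz":61,"ax":0,"ay":-0.092,"az":0},{"claw":1,"dx":-22.3,"dy":0,"dz":67.7,"ax":0,"ay":-0.096,"az":0},{"claw":1,"dx":-23.8,"dy":0,"dz":74.5,"ax":0,"ay":-0.096,"az":0},{"claw":1,"dx":-25.2,"dy":0,"dz":81.3,"ax":0,"ay":-0.096,"az":0}]'
python3 - <<'E'
from plant import *
from h import *
s=observe();print(s['time_s'],s['position'],s['force'],s['torque'],s['joint_positions'])
for n in('top','scene'): cv2.imwrite(f'pics/{n}6.png',grab_frame(n)[:,:,::-1])
print(landmark_of('pin_covered_end','scene')[:1],landmark_of('pin_open_end','scene')[:1])
a=cv2.imread('pics/top6.png')[120:400,200:500];b=cv2.imread('pics/scene6.png')[150:380,180:460]
cv2.imwrite('pics/c6.png',np.hstack([cv2.resize(a,(400,373)),cv2.resize(b,(400,373))]))
E
```

```text
time_s: 10.32
position: [706.3, 89.7, 163.8]
orientation: [[0.396, 0.233, 0.888], [-0.095, 0.973, -0.213], [-0.914, 0.0, 0.407]]
force: [0.2, 0.3, -1.4]
gripper_width: 26.4
10.325 [706.28469514  89.66882795 163.83900957] [ 0.23331163  0.2513026  -1.41574797] [ 0.09498068  0.42532832 -0.01349042] [  3.0311781   18.81409819 -23.12891761 100.42861814  28.30520824
  44.46435999  41.54093149]
[{'xyz': [518.0, 135.4, 69.2], 'p': 0.8}] [{'xyz': [787.0, 66.2, 193.2], 'p': 0.81}]
```

View pics/c6.png

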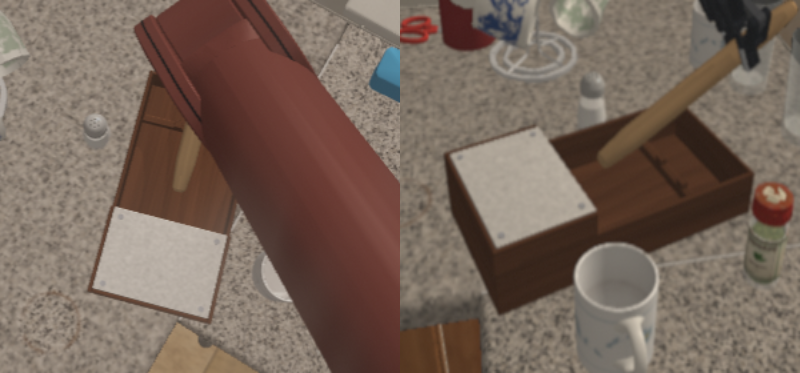

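```bash
python3 -m crank '[{"claw":1,"dx":-6,"dy":0,"dz":2.7,"ax":0,"ay":0,"az":0},{"claw":1,"dx":-16,"dy":0,"dz":7.1,"ax":0,"ay":0,"az":0},{"claw":1,"dx":-30,"dy":0,"dz":13.4,"ax":0,"ay":0,"az":0},{"claw":1,"dx":-46,"dy":0,"dz":20.5,"ax":0,"ay":0,"az":0},{"claw":1,"dx":-62,"dy":0,"dz":27.6,"ax":0,"ay":0,"az":0},{"claw":1,"dx":-78,"dy":0,"dz":34.7,"ax":0,"ay":0,"az":0},{"claw":1,"dx":-94,"dy":0,"dz":41.9,"ax":0,"ay":0,"az":0},{"claw":1,"dx":-110,"dy":0,"dz":49,"ax":0,"ay":0,"az":0},{"claw":1,"dx":-125,"dy":0,"dz":55.7,"ax":0,"ay":0,"az":0},{"claw":1,"dx":-138,"dy":0,"dz":61.4,"ax":0,"ay":0,"az":0},{"claw":1,"dx":-146,"dy":0,"dz":65,"ax":0,"ay":0,"az":0},{"claw":1,"dx":-150,"dy":0,"dz":66.8,"ax":0,"ay":0,"az":0}]'; python3 -m crank '[{"claw":1,"dx":0,"dy":0,"dz":0,"ax":0,"ay":0,"az":0},{"claw":1,"dx":0,"dy":0,"dz":0,"ax":0,"ay":0,"az":0},{"claw":1,"dx":0,"dy":0,"dz":0,"ax":0,"ay":0,"az":0},{"claw":1,"dx":0,"dy":0,"dz":0,"ax":0,"ay":0,"az":0}]'
python3 - <<'E'
from plant import *
from h import *
s=observe();print(s['time_s'],s['joint_vel'],s['force'],s['torque'],s['joint_positions'])
for n in('top','scene'):
    cv2.imwrite(f'pics/{n}7.png',grab_frame(n)[:,:,::-1])
    for q in('pin_covered_end','pin_open_end','salt','mug','spice_jar'): print(n,q,landmark_of(q,n)[:1])
a=cv2.imread('pics/top7.png');b=cv2.imread('pics/scene7.png')
cv2.imwrite('pics/c7.png',np.hstack([cv2.resize(a,(400,300)),cv2.resize(b,(400,300))]))
E
```

```text
time_s: 12.02
position: [705.9, 89.8, 328.2]
orientation: [[0.396, 0.233, 0.888], [-0.095, 0.973, -0.213], [-0.913, 0.0, 0.407]]
force: [-0.8, 0.2, -1.3]
gripper_width: 26.2
time_s: 12.52
position: [705.8, 89.8, 327.5]
orientation: [[0.395, 0.233, 0.889], [-0.095, 0.973, -0.212], [-0.914, -0.0, 0.406]]
force: [-0.2, -0.2, -0.9]
gripper_width: 26.6
12.525 [-0.0109007  -0.04893288  0.03079174  0.03787471 -0.08197115 -0.0107901
  0.05878211] [-0.24798153 -0.16936749 -0.86406802] [ 0.087875    0.43048267 -0.02623277] [  5.22824628  12.3040151  -25.39194828  88.58787248  20.40186189
  60.9299734   50.8949825 ]
top pin_covered_end [{'xyz': [522.9, 133.4, 233.4], 'p': 0.96}]
top pin_open_end []
top salt [{'xyz': [609.4, 255.5, -4.7], 'p': 0.66}]
top mug [{'xyz': [398.1, -29.2, -1.6], 'p': 0.6}]
top spice_jar []
scene pin_covered_end [{'xyz': [515.1, 136.5, 236.9], 'p': 0.83}]
scene pin_open_end [{'xyz': [785.7, 67.9, 357.3], 'p': 0.97}]
scene salt [{'xyz': [611.1, 259.3, -1.5], 'p': 0.75}]
scene mug [{'xyz': [403.7, -34.1, -1.5], 'p': 0.66}]
scene spice_jar [{'xyz': [594.1, -59.5, 0.3], 'p': 0.64}]
```

View pics/c7.png

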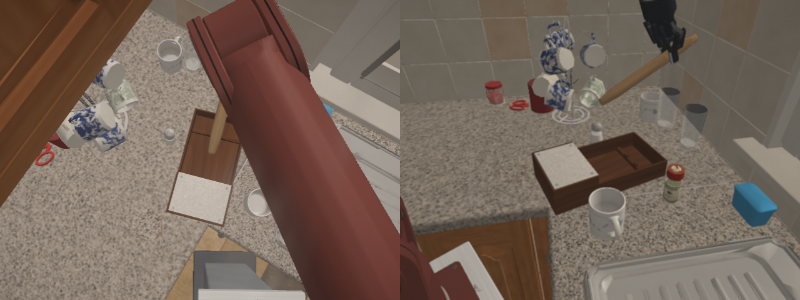

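The lowest tip of the pin is at z ≈ 235 mm, so its underside is about 140 mm above the box top. The pin is still, and the other items haven't moved.

```bash
python3 -c "
from plant import *
print(job_done()); s=observe(); print(s['time_s'],s['gripper_width'],s['force'])"
```

```text
the job is handed in; nothing more can be done
None
the job is handed in; nothing more can be done
```

The rolling pin is out of the box and held still in the gripper, and the job was handed in at about 12.8 s of the 48 s allowed.

- **Removal:** I gripped the pin by its free part, about 66 mm from its middle. I tilted the open end up to about 10° with the other end still under the cover, then drew it out lengthwise while the slant grew to 24°. Once it was clear of the cover I lifted it straight up.
- **Contact:** After each move the force reading was only about 1–2 N, in line with the pin's weight. The highest was about 5 N, when the jaws closed on the pin in its cradles. I read the force only at the end of each move, so a brief touch in between would not show.
- **Final height:** Both cameras put the lower tip at z ≈ 233–237 mm, so the whole pin is about 140 mm above the 82 mm box top. Joint speeds were about zero.
- **Bystanders:** The salt shaker, mug and spice jar measured within about 5 mm of where they started, which is within the measuring error. The arm hid the spice jar from the top camera, so only the scene camera confirms it.
- **Small disagreement:** The gripper read 26.2–26.6 mm on a pin given as 28 mm, and stayed steady throughout. I saw no slip.

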